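# Dock the sample carriage on the bent guide rail

## Task

Swing the orange keeper wide open, then slide the blue sample carriage along its bent steel rail, round both corners, and push its collar against the black plunger of the white reader until the plunger is fully in. Let go and leave the carriage there. Go gently: do not force or jam the carriage on the rail, and leave the other things on the bench where they are.

Things in the scene. Friction and masses are not known exactly. Their poses are not given: they have to be found in the camera images.
- rail: bent guide rail: level round steel wire, 8 mm thick, its axis 120 mm above the bench, held only at its ends. Origin on the bench under the place where the first corner begins; x along the first straight in the direction of travel, y to its left, z up. Wire from x = -170 mm (black end disc) straight to 0; left corner, radius 35 mm, 50 degrees; 80 mm straight; right corner, the same; 150 mm straight to the plunger
- first_corner (a point): point of the wire's axis above the rail's origin, where the first corner begins. The wire was bent by hand: where each corner begins and ends, half way along the 80 mm straight and 50 mm after the second corner it may be kinked by up to 4 degrees either way (about the vertical), so its true course can lie a centimetre off the figures and must be felt or seen. The wire is stiff and does not give
- keeper (a joint): angle of the orange keeper arm about its upright pivot (rail axes: x = -35, y = -40 mm). Near 0 it is shut: the arm points along the rail's +y, square across the wire, and bars the way in front of the carriage. It opens turning clockwise from above (forwards), up to its end stop at 2.094 rad, clear of the wire. It stays where it is left; about 1 N at the pin moves it
- keeper_pin (a point): centre of the top of the keeper's upright round pin, 12 mm thick, 70 mm from the pivot; the pin rises 35 mm above the arm, and this point is 50 mm above the wire's axis. The arm is 10 mm wide and lies 5.5 to 15.5 mm above the wire's axis
- carriage: blue plastic carriage threaded on the wire, about 60 g: collar 29 mm across, 14 mm long, bore 11 mm (1.5 mm of play all round, so it hangs 1.5 mm low when free), with an amber vial below it down to 63 mm under the bore. Origin: centre of the bore; x along the bore in the direction of travel, z up. It tips and jams if pushed at its grip without being held upright and in line with the wire
- grip (a point): middle of the carriage's blue square grip, 12 x 12 mm with faces square to the carriage's x and y, standing from 12 to 52 mm above the bore's centre; this point is 36 mm above the bore's centre. Axes as the carriage
- plunger (a joint): how far the reader's plunger is pushed in: a black disc 32 mm across round the far end of the wire, in front of the white reader box (142 mm high). 0 is out, 0.012 m fully in, on a hard end. It takes about 3 N to push and stays where it is left. Out, its face is 150 mm after the second corner; the collar's front is 7 mm ahead of the carriage's origin
- dish: glass dish with yellow pieces, 90 mm across, 14 mm high; origin centre of underside; a bystander
- beaker: glass beaker, 68 mm across, 85 mm high; origin centre of underside; a bystander
- dropper_bottle: amber dropper bottle, 32 mm across, 75 mm high; origin centre of underside; a bystander
- wash_bottle: white bottle with a red cap, 64 mm across, 150 mm high; origin centre of underside; a bystander
- tweezers: steel tweezers lying flat, 120 mm long, 6 mm high; a bystander
- tube_rack: aluminium rack of test tubes, 50 x 170 x 112 mm, in a white tray; a bystander
Mind the look-alikes: they are no part of the job. Several things have the shape of the carriage; the one meant has the colours described above.

How it is judged:
By the outcome, as a careful person would: the job done as asked, in the order asked, and still so for the second after the job is handed in, with the robot touching nothing.
It also fails if it takes over 72 s, if anything falls off the work surface, if the arm or the gripper's body presses on something with over 40 N, if the wrist force passes 120 N, or if a joint passes its speed limit or range.

## Robot

A 6-joint arm with a two-finger parallel gripper is mounted at the origin on the work surface. World frame = base frame: x ahead of the robot, y to its left, z up, the work surface at z = 0. Lengths are in m, angles in rad, forces in N, time in s.
With the tool pointing down it reaches from about 0.35 to 0.775 m from the base axis. Payload 5.5 kg.
Tool frame: the origin (TCP) lies at the very end of the fingers, on their centre line; the grasp point (between the pads) lies 19 mm behind it (tcp_to_grasp is the distance from the TCP to the grasp point, in m); z points along the fingers, y is the direction in which the jaws open and shut (so a half turn about z gives the same grasp; the last joint's range is limited). The gripper opens to 85 mm and grips with 20 to 120 N. Pads are 22 mm wide; open, the fingers measure 114 mm over their backs; the gripper's body (76 mm by 85 mm) begins 54 mm behind the grasp point. The pads swing forward as they close: fully open they stand 13 mm farther back than shut.
Start: joints at [-1.479, 0.313, 0.046, 1.304, 0, 1.431], TCP at [0.132, -0.56, 0.231] pointing down, gripper open.
Joint ranges: [-2.76, 2.76], [-0.86, 1.69], [-1.03, 1.26], [-2.2, 2.34], [-1.47, 1.5], [-3.14, 3.14]. Speed limits (rad/s): [2.57, 2.57, 3.14, 3.14, 3.14, 3.14].

## Interface

Orientations are given as a unit quaternion [x, y, z, w].
In Python, from workcell import state, snapshot, finish_job, tcp_to_grasp gives the robot as it stands.
- The arm moves only by the tool apply_moves, never from a script. Its argument "increments" is a list of rows, each a list of 7 numbers: the shift along the world's x, y, z each as a share of 0.25 m, from -1 to 1, then the turn, a rotation vector about the world's x, y, z each as a share of pi/2 rad, from -1 to 1, then the finger opening in mm, from 0 to 85.4. A call has exactly 5 rows; each row is the pose to reach, as a shift and turn from the pose commanded when the call began; what a row does not reach only later rows make up. A row lasts 1/8 s, in which the tool goes at most 62.5 mm and 10.7 degrees, less where a joint would pass 70% of its speed; a pose out of reach is approached as far as the arm can. A call with a number of a shift or a turn outside -1 to 1 is refused whole. A call with a gripper value outside its range is refused whole. The fingers move at their own pace and stop on an object; the grip force is fixed at half the most. Time passes only in rows, so rows that repeat a pose let the fingers close, or fill a call up. It gives the time, the measured TCP pose, the force and the opening at its end, in the units of the state.
- state(): the state, without advancing time (a new reading comes with each control period).
- snapshot(name): name is "scene" or "top" or "wrist"; returns a dict with "frame" (420x560x3 uint8, red, green, blue), "intrinsics" (3x3 intrinsics, pixels), "origin" and "attitude" of the camera in the world. Camera axes: x right, y down, z forward; pixel columns grow to the right and rows downward; lengths in m; the calibration is good to about 2 mm. A picture is of the moment at which its call begins. There is no depth.
- finish_job(): hands the job in, once; it reports no verdict.
The state is a dict: "clock": time; "joint_pos": joint angles; "joint_velocities": joint speeds; "effort": joint torques, N m; "tcp_pos": TCP position; "eef_rot": TCP orientation; "wrist_force": force on the tool from outside, world axes, zero at the start; "moment": the same for the moment, N m; "grip_width": opening from 0.0 (shut) to 1.0 (fully open).
Only numpy, scipy, OpenCV 4.12 (cv2) and the standard library are available. Lean on these libraries where they do the work, as an engineer would, in place of code of your own. Each camera call takes 0.05 s, during which the arm holds its last target. There are 200 camera calls.

## Working session

There is one attempt and no reset: what is moved stays moved. The work goes in short steps, Python scripts to look and compute and a tool call to move; the robot and the scene stay as the last step left them, time stands still between calls to the robot, and variables do not carry over. Pictures are saved under pics/ and viewed, about 8 in all and at most 12, crops included, and the job is handed in when it is done.

Besides the shell and the picture viewer there is one more tool, called after ">>>" by a JSON object that holds its "api" and its "payload". apply_moves: Moves the arm, as the interface text tells. Its arguments: {"type":"object","properties":{"increments":{"type":"array"}},"required":["increments"]}

```bash
mkdir -p pics; ls
python3 - <<'E'
from workcell import *
import cv2,numpy as np
print(state(),tcp_to_grasp)
for n in("scene","top"):
    s=snapshot(n);cv2.imwrite(f"pics/{n}0.png",s["frame"][:,:,::-1]);np.savez(f"pics/{n}0.npz",**s)
    print(n,s["intrinsics"],s["origin"],s["attitude"])
E
```

```text
pics
{'clock': 0.0, 'joint_pos': array([-1.47861003e+00,  3.14021813e-01,  4.49879802e-02,  1.30356211e+00,
        1.23506766e-05,  1.43117055e+00]), 'joint_velocities': array([ 0.00048082, -0.00035585,  0.0011471 , -0.00173057,  0.00012405,
       -0.00020257]), 'effort': array([-1.05632858e-03, -4.80627823e+01,  2.98532599e+01,  1.93080615e-02,
       -5.19060677e-05, -2.32548530e-06]), 'tcp_pos': array([ 0.1320357 , -0.55913215,  0.23040034]), 'eef_rot': array([ 9.93290010e-01,  1.15646645e-01,  2.75147706e-05, -8.99406774e-04]), 'wrist_force': array([-0.43202541,  0.6949084 , -0.60298822]), 'moment': array([ 0.03319888,  0.03936668, -0.02868636]), 'grip_width': 0.9969899021367045} 0.0187
scene [[430.23609024   0.         278.22477111]
 [  0.         430.23609024 209.13602837]
 [  0.           0.           1.        ]] [1.04784114 0.82782254 0.84392686] [ 0.24010672  0.86640814 -0.41896393 -0.12710202]
top [[395.57992069   0.         272.20220283]
 [  0.         395.57992069 208.5142673 ]
 [  0.           0.           1.        ]] [0.39256185 0.04068504 1.18058578] [-0.70146218  0.70820385 -0.05865252  0.05438755]
```

View pics/scene0.png

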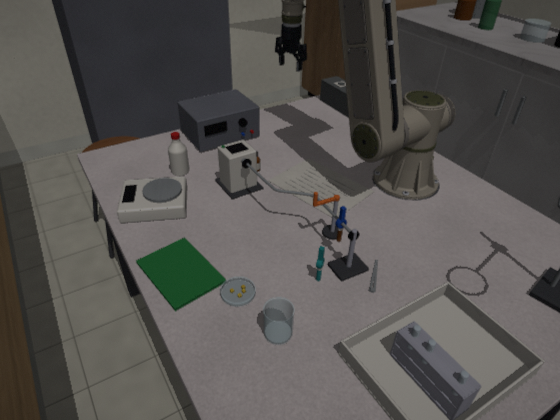

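View pics/top0.png

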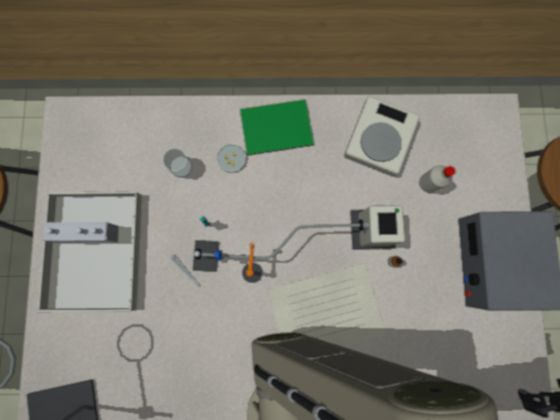

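The blue carriage is at scene (341,217) and top (218,255). It could be confused with the teal look-alike at scene (320,262)/top (205,221), or with the dark-blue item on the grey instrument at scene (242,127). The description picks the blue one threaded on the wire. Next I'll take a close crop.

```bash
cat > h.py <<'E'
import numpy as np,cv2
from scipy.spatial.transform import Rotation as R
def ray(s,uv):
    uv=np.atleast_2d(uv).astype(float);K=s["intrinsics"]
    d=np.c_[(uv-K[[0,1],[2,2]])/K[[0,1],[0,1]],np.ones(len(uv))]
    return R.from_quat(s["attitude"]).apply(d)
def plane(s,uv,z):
    d=ray(s,uv);o=s["origin"];return o+d*((z-o[2])/d[:,2])[:,None]
def proj(s,p):
    c=R.from_quat(s["attitude"]).inv().apply(np.atleast_2d(p)-s["origin"]);K=s["intrinsics"]
    return c[:,:2]/c[:,2:]*K[[0,1],[0,1]]+K[[0,1],[2,2]]
def tri(s,a,t,b):
    d=ray(s,a)[0];e=ray(t,b)[0];o=s["origin"];p=t["origin"]
    x=np.linalg.lstsq(np.c_[d,-e],p-o,rcond=None)[0];P=o+d*x[0];Q=p+e*x[1]
    return (P+Q)/2,np.linalg.norm(P-Q)
E
python3 - <<'E'
from h import *
t=dict(np.load("pics/top0.npz"));s=dict(np.load("pics/scene0.npz"))
a=cv2.resize(t["frame"][205:295,190:380],None,fx=4,fy=4,interpolation=cv2.INTER_CUBIC)[:,:,::-1]
b=cv2.resize(s["frame"][140:290,215:405],None,fx=4,fy=4,interpolation=cv2.INTER_CUBIC)[:,:,::-1]
cv2.imwrite("pics/c1.png",a);cv2.imwrite("pics/c2.png",b)
for n,c in(("top",t),("scene",s)):
    h=cv2.cvtColor(c["frame"],cv2.COLOR_RGB2HSV)
    for nm,lo,hi in(("orange",(5,180,120),(14,255,255)),("blue",(108,150,60),(125,255,255))):
        m=cv2.inRange(h,lo,hi);k,_,st,ce=cv2.connectedComponentsWithStats(m)
        for i in range(1,k):
            if st[i,4]>15:print(n,nm,st[i],ce[i].round(1))
print(plane(t,[(197,255),(360,228),(252,272)],.12))
E
```

```text
top blue [215 251   6   9  45] [217.7 255.1]
top blue [464 277   5   4  18] [466.2 278.5]
scene orange [331 195   8   5  19] [334.9 196.8]
scene orange [318 199  12   5  25] [323.5 200.8]
scene blue [336 207  10  21  92] [341.2 218. ]
[[ 0.44018339  0.23488985  0.12      ]
 [ 0.50831808 -0.20289571  0.12      ]
 [ 0.39402776  0.08857147  0.12      ]]
```

View pics/c1.png

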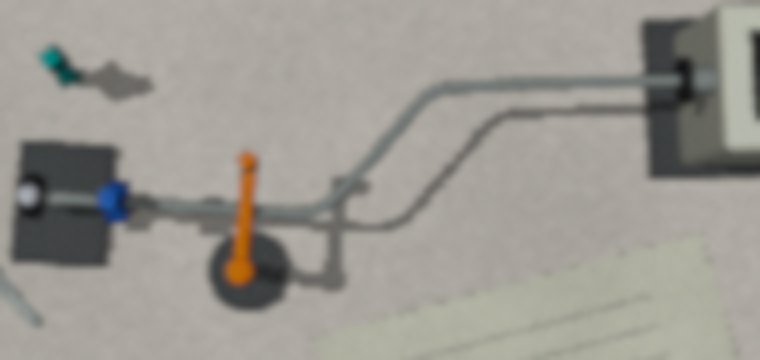

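View pics/c2.png

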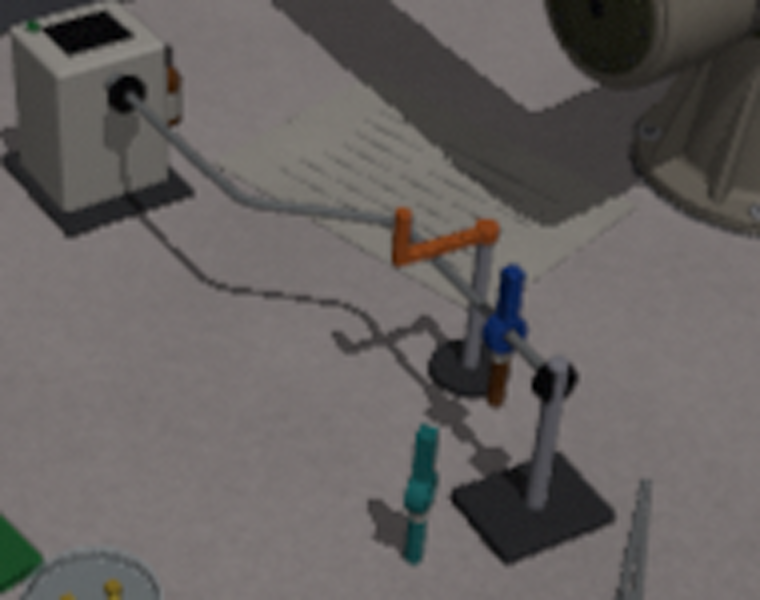

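Pictures 1–4 confirm it: the blue carriage is threaded on the wire at crop (112,200), the orange keeper's pin is at (247,160) and its pivot at (240,270). Travel is toward world −y. Next I'll measure the wire's course.

```bash
cat > wire.py <<'E'
from h import *
from workcell import snapshot
from scipy.ndimage import map_coordinates
t=dict(np.load("pics/top0.npz"))
F=np.mean([snapshot("top")["frame"].astype(float) for _ in range(6)],0)
np.save("pics/topavg.npy",F)
f=(F[:,:,2]-F[:,:,0])/F.sum(2)*100
key=np.array([(50,198),(110,203),(180,209),(320,210),(345,192),(418,105),(440,91),(520,84),(672,80)])/4+[190,205]-.375
seg=np.r_[0,np.cumsum(np.hypot(*np.diff(key,axis=0).T))]
S=np.arange(0,seg[-1],1.5);P=np.c_[np.interp(S,seg,key[:,0]),np.interp(S,seg,key[:,1])]
for it in range(2):
    T=np.gradient(P,axis=0);T/=np.linalg.norm(T,axis=1)[:,None];N=np.c_[-T[:,1],T[:,0]]
    w=np.arange(-5,5.01,.25);X=P[:,None]+N[:,None]*w[:,None]
    v=map_coordinates(f,[X[...,1],X[...,0]],order=1)
    v=v-np.median(np.c_[v[:,:6],v[:,-6:]],axis=1)[:,None]
    v[:,np.abs(w)>3.2]=0;v=np.clip(v-.25*v.max(1,keepdims=True),0,None);off=(v*w).sum(1)/v.sum(1)
    P=P+N*off[:,None]
    print(off.round(1))
W=plane(t,P,.12);np.save("wire.npy",W)
d=np.diff(W[::3],axis=0);print(np.c_[W[::3][:-1,:2].round(4),np.degrees(np.arctan2(d[:,0],-d[:,1])).round(1)])
E
python3 wire.py
python3 - <<'E'
from h import *
t=dict(np.load("pics/top0.npz"));s=dict(np.load("pics/scene0.npz"))
c=lambda x,y:(190+x/4-.375,205+y/4-.375); g=lambda x,y:(215+x/4-.375,140+y/4-.375)
print("pin",tri(t,c(247,158),s,g(404,212)),plane(t,c(247,158),.17))
print("pivot",plane(t,c(239,272),.135), "blue grip top",tri(t,c(113,200),s,g(512,272)),plane(t,c(113,190),.172))
print("plunger",tri(t,c(685,80),s,g(128,94)))
print("disc",tri(t,c(30,196),s,g(555,378)))
E
```

```text
[-1.8  2.9  2.9  2.7  3.   3.   2.8 -0.7 -0.7 -0.5 -0.1  0.1  0.6  1.6
 -0.6 -0.8 -0.7 -0.6 -0.5 -0.5 -0.6 -0.7 -0.6 -0.5 -0.4 -0.4 -0.4 -0.4
 -0.3 -0.1 -0.5 -2.4 -2.7 -2.8 -2.7  0.7  0.6  0.6  0.7  0.8  0.9  0.9
  0.9  0.6  0.  -0.6 -0.4 -0.2 -0.3 -0.6 -1.  -1.1 -0.8 -0.7 -0.8 -0.7
 -0.6 -0.5 -0.5 -0.5 -0.4 -0.4 -0.4 -0.4 -0.3 -0.3 -0.4 -0.3 -0.3 -0.2
 -0.5 -0.8 -0.7 -0.5 -0.5 -0.6 -0.7 -0.6 -0.6 -0.5 -0.5 -0.4 -0.3 -0.3
 -0.3 -0.3 -0.2 -0.1 -0.2 -0.2 -0.2 -0.2 -0.2 -0.1 -0.1 -0.1 -0.2 -0.2
 -0.2 -0.2 -0.1 -0.1 -0.  -0.  -0.  -0.   0.   0.   0.1 -2.1 -2.9 -2.8
 -0.9]
[ 3.   0.7  0.9  1.   1.3  1.1  0.4  2.7 -0.5 -0.6 -0.4  0.2  1.4 -2.8
 -3.   0.   0.  -0.   0.  -0.   0.   0.  -0.   0.  -0.  -0.   0.  -0.
  0.   0.  -0.8 -1.4 -2.  -0.9 -1.9 -0.9  0.  -0.   0.   0.   0.  -0.
 -0.  -0.  -0.  -0.  -0.  -0.   0.   0.   0.  -0.   0.   0.  -0.   0.
 -0.   0.  -0.  -0.  -0.  -0.  -0.  -0.  -0.   0.   0.   0.  -0.  -0.
 -0.   0.  -0.  -0.  -0.  -0.  -0.  -0.  -0.   0.  -0.  -0.  -0.  -0.
  0.   0.   0.   0.  -0.  -0.   0.  -0.   0.   0.   0.   0.   0.   0.
  0.   0.   0.  -0.  -0.  -0.  -0.
[... 1149 characters left out ...]
5.000e-01]
 [ 5.166e-01 -1.189e-01  1.400e+00]
 [ 5.169e-01 -1.311e-01  9.000e-01]
 [ 5.171e-01 -1.433e-01 -4.000e-01]
 [ 5.170e-01 -1.554e-01  6.000e-01]
 [ 5.171e-01 -1.676e-01 -9.900e+00]
 [ 5.147e-01 -1.815e-01  4.420e+01]]
pin (array([0.46328406, 0.08857814, 0.16921227]), np.float64(0.00241041657053608)) [[0.46416089 0.08777747 0.17      ]]
pivot [[0.39246566 0.09474214 0.135     ]] blue grip top (array([0.43791195, 0.17395424, 0.16570826]), np.float64(0.001727830111618842)) [[0.44458127 0.17263651 0.172     ]]
plunger (array([ 0.51661985, -0.20513372,  0.11939953]), np.float64(0.0022100302755820827))
disc (array([0.44363876, 0.23411964, 0.12299093]), np.float64(0.00010546431602039406))
```

>>> {"api": "apply_moves", "payload": {"increments": [[0.066,0.13,0.02,0,0,0.09,85],[0.132,0.26,0.04,0,0,0.18,60],[0.198,0.39,0.06,0,0,0.27,40],[0.264,0.52,0.08,0,0,0.36,40],[0.33,0.65,0.08,0,0,0.45,40]]}}

```text
clock: 1.02
tcp_pos: [0.2151, -0.3963, 0.2518]
eef_rot: [0.891, 0.454, -0.0, 0.001]
wrist_force: [0.2, 0.1, 0.3]
grip_width: 0.471
```

>>> {"api": "apply_moves", "payload": {"increments": [[0.066,0.13,0,0,0,0.09,40],[0.132,0.26,0,0,0,0.18,40],[0.198,0.39,0,0,0,0.27,40],[0.264,0.52,0,0,0,0.36,40],[0.33,0.65,0,0,0,0.45,40]]}}

```text
clock: 1.65
tcp_pos: [0.2975, -0.2336, 0.2515]
eef_rot: [0.679, 0.735, 0.0, 0.0]
wrist_force: [0.3, -0.5, -1.1]
grip_width: 0.47
```

>>> {"api": "apply_moves", "payload": {"increments": [[0.066,0.13,0,0,0,0.09,40],[0.132,0.26,0,0,0,0.18,40],[0.198,0.39,0,0,0,0.27,40],[0.264,0.52,0,0,0,0.36,40],[0.33,0.65,0,0,0,0.45,40]]}}

```text
clock: 2.28
tcp_pos: [0.38, -0.071, 0.2516]
eef_rot: [0.382, 0.924, 0.0, 0.0]
wrist_force: [0.1, -0.1, 0.8]
grip_width: 0.469
```

>>> {"api": "apply_moves", "payload": {"increments": [[0.066,0.13,0,0,0,0.09,40],[0.132,0.26,0,0,0,0.18,40],[0.198,0.39,0,0,0,0.27,40],[0.264,0.52,0,0,0,0.36,40],[0.33,0.645,0,0,0,0.45,40]]}}

```text
clock: 2.9
tcp_pos: [0.4625, 0.0903, 0.2515]
eef_rot: [0.039, 0.999, 0.0, 0.0]
wrist_force: [-0.0, -0.3, 0.2]
grip_width: 0.474
```

Run:
```python
from h import *
from workcell import *
x=state();print(x["clock"],x["joint_pos"].round(3),x["tcp_pos"],R.from_quat(x["eef_rot"]).as_matrix().round(3),x["wrist_force"].round(2),x["grip_width"])
s=snapshot("wrist");np.savez("pics/w1.npz",**s);cv2.imwrite("pics/w1.png",s["frame"][:,:,::-1])
print(s["origin"],R.from_quat(s["attitude"]).as_matrix().round(2))
print(proj(s,[(.4635,.0883,.17),(.3925,.0947,.135),(.44,.174,.17),(.43,.06,.12)]))
```

```text
2.9 [ 0.022  0.106 -0.166  1.298  0.     0.1  ] [0.46254499 0.09032086 0.25148947] [[-0.997  0.077  0.001]
 [ 0.077  0.997  0.   ]
 [-0.001  0.    -1.   ]] [-0.03 -0.27  0.23] 0.47355391188731233
[0.39278618 0.09643717 0.3938995 ] [[ 0.08  0.96  0.28]
 [ 1.   -0.07 -0.02]
 [ 0.    0.28 -0.96]]
[[273.31909985 218.97683846]
 [274.63077234 119.21926813]
 [389.74079577 179.01691061]
 [238.34739475 167.27984926]]
```

View pics/w1.png

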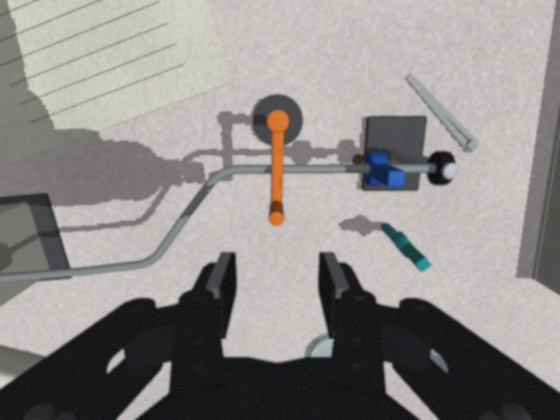

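Picture 5 shows the keeper pin at (276,219), the carriage grip at (385,170), the wire in full, and the teal look-alike off the rail. I'll compute the wire from this view and the keeper push path.

```bash
cat > keep.py <<'E'
import numpy as np
C=np.array([.3925,.0950]);r=.0708
def Q(a,d=.0205):
    a=np.radians(a);return C+r*np.array([np.cos(a),np.sin(a)])+d*np.array([-np.sin(a),np.cos(a)])
print("approach",(Q(-4.5,.030)-[.462,.0888])/.25)
cur=Q(-4.5,.030);a0=-4.5
for seq in ([-8,-16,-24,-32,-40],[-48,-56,-64,-72,-80],[-88,-96,-104,-111,-117]):
    for a in seq: print([*((Q(a)-cur)/.25).round(3),round((a-a0)/90,3)])
    print();cur=Q(seq[-1]);a0=seq[-1]
E
python3 keep.py
cat > wire2.py <<'E'
from h import *
from scipy.ndimage import map_coordinates
t=dict(np.load("pics/w1.npz"));F=cv2.GaussianBlur(t["frame"].astype(float),(0,0),.7)
f=(F[:,:,2]-F[:,:,0])/F.sum(2)*100
key=np.array([(20,277),(140,264),(155,254),(205,187),(228,172),(250,169),(355,168),(430,168)],float)
seg=np.r_[0,np.cumsum(np.hypot(*np.diff(key,axis=0).T))]
S=np.arange(0,seg[-1],3);P=np.c_[np.interp(S,seg,key[:,0]),np.interp(S,seg,key[:,1])]
for it in range(2):
    T=np.gradient(P,axis=0);T/=np.linalg.norm(T,axis=1)[:,None];N=np.c_[-T[:,1],T[:,0]]
    w=np.arange(-10,10.01,.5);X=P[:,None]+N[:,None]*w[:,None]
    v=map_coordinates(f,[X[...,1],X[...,0]],order=1)
    v=v-np.median(np.c_[v[:,:6],v[:,-6:]],axis=1)[:,None]
    v[:,np.abs(w)>7]=0;v=np.clip(v-.3*v.max(1,keepdims=True),0,None);off=(v*w).sum(1)/v.sum(1)
    P=P+N*off[:,None]
print(off.round(1))
W=plane(t,P,.12);np.save("wire2.npy",W)
A=np.load("wire.npy")
d=np.diff(W[::4],axis=0);m=W[::4][:-1]
print(np.c_[m[:,:2].round(4),np.degrees(np.arctan2(-d[:,0],d[:,1])).round(1)])
E
python3 wire2.py
```

```text
approach [0.01374208 0.12221046]
[np.float64(0.0), np.float64(-0.056), -0.039]
[np.float64(0.003), np.float64(-0.097), -0.128]
[np.float64(0.0), np.float64(-0.138), -0.217]
[np.float64(-0.008), np.float64(-0.178), -0.306]
[np.float64(-0.022), np.float64(-0.217), -0.394]

[np.float64(-0.019), np.float64(-0.036), -0.089]
[np.float64(-0.043), np.float64(-0.07), -0.178]
[np.float64(-0.072), np.float64(-0.099), -0.267]
[np.float64(-0.104), np.float64(-0.125), -0.356]
[np.float64(-0.14), np.float64(-0.145), -0.444]

[np.float64(-0.038), np.float64(-0.016), -0.089]
[np.float64(-0.078), np.float64(-0.026), -0.178]
[np.float64(-0.119), np.float64(-0.03), -0.267]
[np.float64(-0.155), np.float64(-0.029), -0.344]
[np.float64(-0.185), np.float64(-0.025), -0.411]

[-0.  -0.   0.   0.  -0.  -0.  -0.1  0.   0.   0.1  0.7 -0.2 -1.5 -4.3
 -4.4 -1.6  1.8  0.4 -0.   0.   0.   0.   0.  -0.  -0.   0.  -0.  -0.
 -0.   0.   0.  -0.   0.  -0.  -0.  -0.  -0.  -0.   0.  -0.  -0.   0.
 -0.   0.   0.   0.  -0.  -0.   0.   0.   0.   0.  -0.  -0.   0.   0.
  0.   0.  -0.  -0.   0.   0.   0.  -0.  -0.   0.   0.  -0
[... 1210 characters left out ...]
0]
 [ 4.316e-01  6.290e-02 -4.400e+00]
 [ 4.324e-01  7.340e-02  1.400e+00]
 [ 4.322e-01  8.330e-02  1.430e+01]
 [ 4.281e-01  9.920e-02 -5.050e+01]
 [ 4.347e-01  1.046e-01 -2.500e+00]
 [ 4.352e-01  1.151e-01 -5.400e+00]
 [ 4.362e-01  1.255e-01 -4.400e+00]
 [ 4.370e-01  1.359e-01 -3.600e+00]
 [ 4.376e-01  1.463e-01 -3.300e+00]
 [ 4.382e-01  1.567e-01  9.200e+00]
 [ 4.359e-01  1.712e-01        nan]
 [       nan        nan        nan]
 [ 4.420e-01  1.866e-01 -2.600e+01]
 [ 4.476e-01  1.981e-01        nan]
 [       nan        nan        nan]]wire2.py:13: RuntimeWarning: invalid value encountered in divide
  v[:,np.abs(w)>7]=0;v=np.clip(v-.3*v.max(1,keepdims=True),0,None);off=(v*w).sum(1)/v.sum(1)
```

>>> {"api": "apply_moves", "payload": {"increments": [[0.014,0.06,0,0,0,0,0],[0.014,0.122,0,0,0,0,0],[0.014,0.122,-0.1,0,0,0,0],[0.014,0.122,-0.26,0,0,0,0],[0.014,0.122,-0.426,0,0,0,0]]}}

```text
clock: 3.58
tcp_pos: [0.4657, 0.1198, 0.1443]
eef_rot: [0.042, 0.999, 0.0, 0.001]
wrist_force: [0.6, 0.7, -1.4]
grip_width: 0.001
```

>>> {"api": "apply_moves", "payload": {"increments": [[0,-0.056,0,0,0,-0.039,0],[0.003,-0.097,0,0,0,-0.128,0],[0,-0.138,0,0,0,-0.217,0],[-0.008,-0.178,0,0,0,-0.306,0],[-0.022,-0.217,0,0,0,-0.394,0]]}}

```text
clock: 4.2
tcp_pos: [0.4611, 0.0644, 0.1471]
eef_rot: [0.347, 0.938, 0.001, 0.001]
wrist_force: [-0.5, 2.4, 0.1]
grip_width: 0.001
```

Run:
```python
from h import *
from workcell import *
x=state();print(x["joint_pos"].round(3),x["tcp_pos"],x["wrist_force"].round(2))
s=snapshot("top");cv2.imwrite("pics/t2.png",cv2.resize(s["frame"][190:300,190:330],None,fx=4,fy=4)[:,:,::-1])
```

```text
[-3.40e-02  1.46e-01 -3.82e-01  1.04e+00  1.00e-03  6.75e-01] [0.46112409 0.06444571 0.14714192] [-0.53  2.35  0.05]
```

View pics/t2.png

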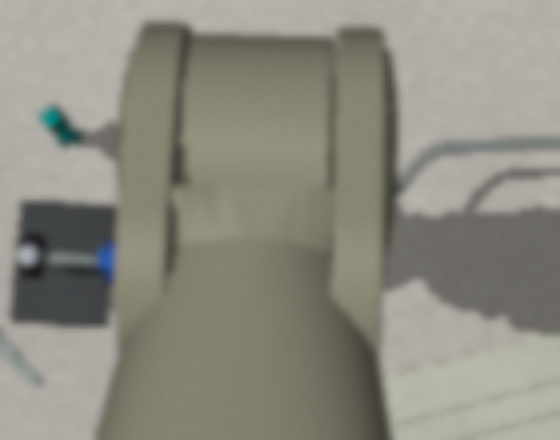

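Picture 6: the arm hides the keeper from the top camera. The wrist shows 2.4 N against the push, so contact is on. I'll continue.

>>> {"api": "apply_moves", "payload": {"increments": [[-0.019,-0.036,0,0,0,-0.089,0],[-0.043,-0.07,0,0,0,-0.178,0],[-0.072,-0.099,0,0,0,-0.267,0],[-0.104,-0.125,0,0,0,-0.356,0],[-0.14,-0.145,0,0,0,-0.444,0]]}}

```text
clock: 4.88
tcp_pos: [0.4263, 0.0282, 0.1469]
eef_rot: [0.646, 0.763, 0.001, 0.002]
wrist_force: [0.4, -0.3, -0.0]
grip_width: 0.001
```

>>> {"api": "apply_moves", "payload": {"increments": [[-0.038,-0.016,0,0,0,-0.089,0],[-0.078,-0.026,0,0,0,-0.178,0],[-0.119,-0.03,0,0,0,-0.267,0],[-0.155,-0.029,0,0,0,-0.344,0],[-0.185,-0.025,0,0,0,-0.411,0]]}}

```text
clock: 5.5
tcp_pos: [0.3799, 0.0219, 0.1469]
eef_rot: [0.854, 0.52, 0.001, 0.002]
wrist_force: [0.8, -0.9, 0.3]
grip_width: 0.0
```

Run:
```python
from h import *
from workcell import *
x=state();print(x["joint_pos"].round(3),x["tcp_pos"],R.from_quat(x["eef_rot"]).as_matrix().round(2),x["wrist_force"].round(2))
s=snapshot("wrist");np.savez("pics/w2.npz",**s);cv2.imwrite("pics/w2.png",s["frame"][:,:,::-1])
```

```text
[-1.530e-01 -1.700e-02 -5.600e-01  1.024e+00 -1.000e-03  1.896e+00] [0.37989638 0.02192478 0.1468834 ] [[ 0.46  0.89  0.  ]
 [ 0.89 -0.46 -0.  ]
 [ 0.    0.   -1.  ]] [ 0.77 -0.91  0.32]
```

View pics/w2.png

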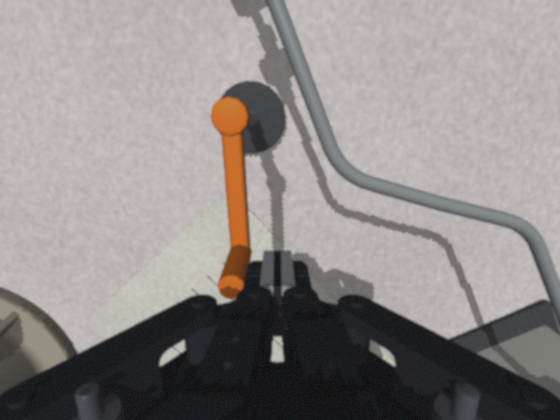

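Picture 7 shows the keeper swung open, with the pin at (232,285) touching the closed fingers and the wire clear. I'll nudge it a bit further to the stop.

Run:
```python
from keep import Q
print("\nNUDGE")
for a in(-119,-121,-123,-125,-127):print(((Q(a)-Q(-117))/.25).round(3),round((a+117)/90,3))
from h import *
s=dict(np.load("pics/w2.npz"))
a=plane(s,[(230,117),(238,245)],.1355);d=(a[1]-a[0])[:2];print(a,np.degrees(np.arctan2(d[1],d[0])))
```

```text
approach [0.01374208 0.12221046]
[np.float64(0.0), np.float64(-0.056), -0.039]
[np.float64(0.003), np.float64(-0.097), -0.128]
[np.float64(0.0), np.float64(-0.138), -0.217]
[np.float64(-0.008), np.float64(-0.178), -0.306]
[np.float64(-0.022), np.float64(-0.217), -0.394]

[np.float64(-0.019), np.float64(-0.036), -0.089]
[np.float64(-0.043), np.float64(-0.07), -0.178]
[np.float64(-0.072), np.float64(-0.099), -0.267]
[np.float64(-0.104), np.float64(-0.125), -0.356]
[np.float64(-0.14), np.float64(-0.145), -0.444]

[np.float64(-0.038), np.float64(-0.016), -0.089]
[np.float64(-0.078), np.float64(-0.026), -0.178]
[np.float64(-0.119), np.float64(-0.03), -0.267]
[np.float64(-0.155), np.float64(-0.029), -0.344]
[np.float64(-0.185), np.float64(-0.025), -0.411]


NUDGE
[-0.01   0.002] -0.022
[-0.02   0.005] -0.044
[-0.03   0.007] -0.067
[-0.04   0.011] -0.089
[-0.049  0.014] -0.111
[[0.39401647 0.09632467 0.1355    ]
 [0.3658422  0.03863425 0.1355    ]] -116.02949780170592
```

>>> {"api": "apply_moves", "payload": {"increments": [[-0.008,0.002,0,0,0,-0.02,0],[-0.015,0.004,0,0,0,-0.033,0],[-0.022,0.005,0,0,0,-0.05,0],[-0.03,0.007,0,0,0,-0.067,0],[-0.03,0.007,0,0,0,-0.067,0]]}}

```text
clock: 6.18
tcp_pos: [0.3711, 0.0247, 0.1447]
eef_rot: [0.879, 0.476, -0.0, -0.0]
wrist_force: [0.7, -0.0, 0.2]
grip_width: 0.001
```

>>> {"api": "apply_moves", "payload": {"increments": [[0.04,-0.028,0,0,0,0,0],[0.08,-0.056,0.02,0,0,0,0],[0.08,-0.056,0.15,0,0,0,0],[0.08,-0.056,0.3,0,0,0,0],[0.08,-0.056,0.4,0,0,0,0]]}}

```text
clock: 6.8
tcp_pos: [0.3926, 0.0099, 0.2467]
eef_rot: [0.88, 0.476, 0.001, 0.001]
wrist_force: [-0.0, -0.0, 0.5]
grip_width: 0.001
```

>>> {"api": "apply_moves", "payload": {"increments": [[0.04,0.13,0,0,0,0.06,20],[0.08,0.27,0,0,0,0.13,40],[0.12,0.4,0,0,0,0.2,45],[0.16,0.54,0,0,0,0.26,45],[0.195,0.663,0,0,0,0.327,45]]}}

```text
clock: 7.42
tcp_pos: [0.4413, 0.1773, 0.2449]
eef_rot: [0.729, 0.685, 0.0, 0.0]
wrist_force: [0.3, 0.1, -0.6]
grip_width: 0.528
```

Run:
```python
from h import *
from workcell import *
x=state();print(x["joint_pos"].round(3),x["tcp_pos"],R.from_quat(x["eef_rot"]).as_matrix().round(3)[:,:2],x["wrist_force"].round(2))
for n in("wrist","scene","top"):
    s=snapshot(n);np.savez(f"pics/{n}3.npz",**s);cv2.imwrite(f"pics/{n}3.png",s["frame"][:,:,::-1])
    h=cv2.cvtColor(s["frame"],cv2.COLOR_RGB2HSV);m=cv2.inRange(h,(108,140,50),(125,255,255))
    k,_,st,ce=cv2.connectedComponentsWithStats(m)
    for i in range(1,k):
        if st[i,4]>15:print(n,st[i],ce[i].round(1),plane(s,ce[i],.15)[0].round(4))
    print(n,proj(s,[(.4395,.1755,.172),(.4395,.1755,.12)]).round(1))
```

```text
[ 0.213  0.116 -0.171  1.283 -0.     1.846] [0.44130431 0.17733401 0.24490505] [[ 0.062  0.998]
 [ 0.998 -0.062]
 [ 0.     0.   ]] [ 0.28  0.12 -0.63]
wrist [260 194  30  35 716] [274.4 209.1] [0.4401 0.1815 0.15  ]
wrist [[273.8 225.5]
 [274.4 206.5]]
scene [336 207  10  21 112] [341.  217.9] [0.4535 0.1914 0.15  ]
scene [[342.4 206.2]
 [340.3 221.8]]
top [464 277   5   4  18] [466.2 278.5] [ 0.372  -0.4636  0.15  ]
top [[216.7 254.2]
 [219.3 255. ]]
```

View pics/wrist3.png

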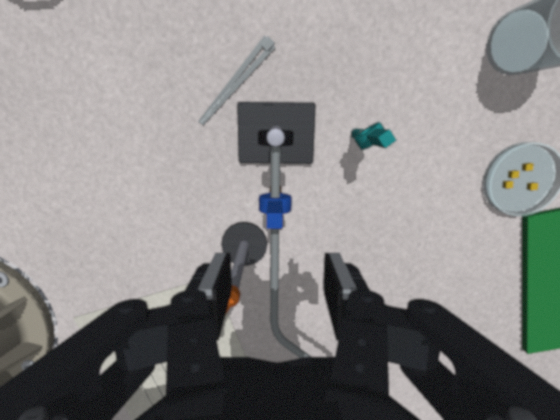

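Picture 8 shows the keeper off to the side (pin at 233,297), the blue collar at (275,203) and the grip top at (275,222), within 2 mm of my estimate. Now I'll descend and grip.

>>> {"api": "apply_moves", "payload": {"increments": [[0,0.002,-0.08,0,0,0,40],[0,0.002,-0.18,0,0,0,40],[0,0.002,-0.28,0,0,0,40],[0,0.002,-0.36,0,0,0,40],[0,0.002,-0.418,0,0,0,40]]}}

```text
clock: 8.2
tcp_pos: [0.44, 0.1757, 0.1395]
eef_rot: [0.73, 0.683, -0.0, -0.0]
wrist_force: [0.4, 0.4, -0.1]
grip_width: 0.469
```

>>> {"api": "apply_moves", "payload": {"increments": [[0,0,0,0,0,0,30],[0,0,0,0,0,0,20],[0,0,0,0,0,0,12],[0,0,0,0,0,0,5],[0,0,0,0,0,0,5]]}}

```text
clock: 8.82
tcp_pos: [0.4402, 0.177, 0.1412]
eef_rot: [0.73, 0.684, 0.0, 0.0]
wrist_force: [-1.9, 0.2, 6.4]
grip_width: 0.128
```

Run:
```python
from h import *
from workcell import *
x=state();print(x["joint_pos"].round(3),x["tcp_pos"],R.from_quat(x["eef_rot"]).as_matrix().round(3)[:,:2],x["wrist_force"].round(2),x["moment"].round(3),x["grip_width"]*85.4)
W=np.load("wire2.npy");ok=~np.isnan(W[:,0]);print([np.round(np.interp(y,W[ok,1],W[ok,0]),4) for y in(.15,.155,.115)])
W=np.load("wire.npy")[::-1];print([np.round(np.interp(y,W[:,1],W[:,0]),4) for y in(.15,.155,.12)])
```

```text
[ 0.213  0.169 -0.37   1.031 -0.     1.849] [0.44017662 0.17698667 0.14116931] [[ 0.065  0.998]
 [ 0.998 -0.065]
 [ 0.     0.001]] [-1.88  0.16  6.39] [-0.064  0.62   0.026] 10.889829020331753
[np.float64(0.4378), np.float64(0.4381), np.float64(0.4352)]
[np.float64(0.4371), np.float64(0.4378), np.float64(0.4351)]
```

>>> {"api": "apply_moves", "payload": {"increments": [[0,0,0.004,0,0,0,5],[0,0,0.008,0,0,0,5],[0,0,0.008,0,0,0,5],[0,0,0.008,0,0,0,5],[0,0,0.008,0,0,0,5]]}}

```text
clock: 9.45
tcp_pos: [0.4401, 0.1768, 0.1422]
eef_rot: [0.73, 0.684, -0.0, 0.0]
wrist_force: [-0.2, 0.0, -0.3]
grip_width: 0.128
```

```bash
cat > st.py <<'E'
from workcell import *
x=state();print(x["clock"],x["tcp_pos"].round(4),"F",x["wrist_force"].round(2),"M",x["moment"].round(3),"w",round(x["grip_width"]*85.4,1))
E
python3 st.py
```

```text
9.45 [0.4401 0.1768 0.1422] F [-0.23  0.05 -0.28] M [ 0.005  0.052 -0.06 ] w 10.9
```

```bash
cat > path.py <<'E'
from h import *
from scipy.optimize import least_squares
A=35*np.radians(50)
def curve(p):
    # s from -170 (disc) in mm; returns s, xy(mm), heading(deg, world yaw)
    x0,y0,h0=p[:3];k=p[3:10]
    s=np.arange(-170,A+80+A+170,1.0)
    br=[0,A,A+40,A+80,2*A+80,2*A+130]
    h=h0+50*np.clip(s/A,0,1)-50*np.clip((s-A-80)/A,0,1)
    for b,kk in zip(br,k): h=h+kk*np.clip((s-b+1)/2,0,1)
    r=np.radians(h);xy=np.cumsum(np.c_[np.cos(r),np.sin(r)],0);i=170
    return s,xy-xy[i]+[x0,y0],h
def fit():
    T=np.load("wire.npy")[:,:2]*1e3;V=np.load("wire2.npy")[:,:2]*1e3;V=V[~np.isnan(V[:,0])]
    T=T[(T[:,1]>-170)&(T[:,1]<155)];V=V[(V[:,1]>-150)&(V[:,1]<155)]
    def res(p):
        s,xy,h=curve(p);d=p[9:11]
        o=[]
        for Q in(T+d,V-d):
            D=Q[:,None]-xy[None];j=(D**2).sum(2).argmin(1);r=np.radians(h[j]);e=Q-xy[j]
            o.append(-np.sin(r)*e[:,0]+np.cos(r)*e[:,1])
        return np.r_[(np.concatenate(o)),p[3:9]/4*2]
    p=least_squares(res,[431,57,-94,0,0,0,0,0,0,0,0],loss="soft_l1",f_scale=.7,diff_step=1e-3,x_scale=[1,1,1]+[1]*8)
    return p.x,res(p.x)
if __name__=="__main__":
    p,r=fit();np.save("p.npy",p);print(p.round(2),np.median(abs(r)).round(2),np.sort(abs(r))[-30::5].round(1))
    s,xy,h=curve(p)
    for q in(-120,-60,0,A,A+80,2*A+80,2*A+150):
        i=int(round(q+170));print(round(q),xy[i].round(1),h[i].round(1))
E
python3 path.py
```

```text
[ 4.3115e+02  5.8760e+01 -9.4030e+01  6.9000e-01  2.2000e-01  1.5700e+00
  3.1100e+00  1.0500e+00 -1.8600e+00  3.3000e-01  8.4000e-01] 0.11 [0.5 0.7 0.9 2.  4.3 7.1]
-120 [439.6 178.5] -94.0
-60 [435.4 118.6] -94.0
0 [431.2  58.8] -93.7
31 [442.8  31.1] -43.2
111 [502.  -22.7] -40.0
141 [514.5 -49. ] -87.8
211 [ 517.  -118.9] -89.3
```

>>> {"api": "apply_moves", "payload": {"increments": [[0,-0.004,0.003,0,0,0,5],[0,-0.01,0.003,0,0,0,5],[-0.002,-0.02,0.003,0,0,0,5],[-0.003,-0.03,0.003,0,0,0,5],[-0.003,-0.04,0.003,0,0,0,5]]}}

```text
clock: 10.07
tcp_pos: [0.4393, 0.1666, 0.1431]
eef_rot: [0.73, 0.684, 0.0, 0.0]
wrist_force: [0.6, 0.7, -0.0]
grip_width: 0.125
```

```bash
python3 st.py
```

```text
10.075 [0.4393 0.1666 0.1431] F [ 0.57  0.68 -0.01] M [-0.065  0.032  0.003] w 10.7
```

```bash
cat > gen.py <<'E'
import sys
from path import *
# usage: gen.py cx cy cyaw off(mm, left) s1 s2 ... ; prints rows in groups of 5
cx,cy,yaw,off=map(float,sys.argv[1:5]);S=list(map(float,sys.argv[5:]))
s,xy,h=curve(np.load("p.npy"))
f=lambda q:np.array([np.interp(q,s,xy[:,0]),np.interp(q,s,xy[:,1])])
d0=((xy-[cx*1e3,cy*1e3])**2).sum(1).argmin();r=np.radians(h[d0]);e=np.array([cx*1e3,cy*1e3])-xy[d0]
print("now s",s[d0],"left off",(-np.sin(r)*e[0]+np.cos(r)*e[1]).round(2))
for g in range(0,len(S),5):
    c=np.array([cx,cy]);y0=yaw
    for q in S[g:g+5]:
        a,b=f(q-6),f(q+6);P=(a+b+f(q))/3;t=(b-a)/np.linalg.norm(b-a)
        P=(P+off*np.array([-t[1],t[0]]))/1e3;w=np.degrees(np.arctan2(t[1],t[0]))+180
        R_=((P-c)/.25).round(3);W=round((w-y0)/90,3)
        print([float(R_[0]),float(R_[1]),0,0,0,W,5])
    cx,cy=c+R_*.25;yaw=y0+W*90
    print("cmd end",round(cx,5),round(cy,5),round(yaw,2))
E
python3 gen.py .4393 .1666 86.2 0 -102 -96 -90 -84 -78 -71 -64 -57 -50 -43 -37 -31 -25 -19 -13
```

```text
now s -108.0 left off 0.56
[-0.004, -0.024, 0, 0, 0, np.float64(-0.003), 5]
[-0.006, -0.048, 0, 0, 0, np.float64(-0.003), 5]
[-0.007, -0.072, 0, 0, 0, np.float64(-0.003), 5]
[-0.009, -0.096, 0, 0, 0, np.float64(-0.003), 5]
[-0.011, -0.12, 0, 0, 0, np.float64(-0.003), 5]
cmd end 0.43655 0.1366 85.93
[-0.002, -0.028, 0, 0, 0, np.float64(0.0), 5]
[-0.004, -0.056, 0, 0, 0, np.float64(0.0), 5]
[-0.006, -0.084, 0, 0, 0, np.float64(0.0), 5]
[-0.008, -0.112, 0, 0, 0, np.float64(0.0), 5]
[-0.01, -0.14, 0, 0, 0, np.float64(0.0), 5]
cmd end 0.43405 0.1016 85.93
[-0.001, -0.024, 0, 0, 0, np.float64(0.0), 5]
[-0.003, -0.048, 0, 0, 0, np.float64(0.0), 5]
[-0.005, -0.072, 0, 0, 0, np.float64(0.0), 5]
[-0.006, -0.096, 0, 0, 0, np.float64(0.0), 5]
[-0.008, -0.119, 0, 0, 0, np.float64(0.0), 5]
cmd end 0.43205 0.07185 85.93
```

>>> {"api": "apply_moves", "payload": {"increments": [[-0.004,-0.024,0,0,0,-0.003,5],[-0.006,-0.048,0,0,0,-0.003,5],[-0.007,-0.072,0,0,0,-0.003,5],[-0.009,-0.096,0,0,0,-0.003,5],[-0.011,-0.12,0,0,0,-0.003,5]]}}

```text
clock: 10.7
tcp_pos: [0.4366, 0.1364, 0.1431]
eef_rot: [0.731, 0.682, 0.0, 0.0]
wrist_force: [-0.0, -0.1, -0.3]
grip_width: 0.128
```

```bash
python3 st.py
```

```text
10.7 [0.4366 0.1364 0.1431] F [-0.   -0.13 -0.31] M [0.046 0.032 0.01 ] w 10.9
```

Running free. I'll continue.

>>> {"api": "apply_moves", "payload": {"increments": [[-0.002,-0.028,0,0,0,0,5],[-0.004,-0.056,0,0,0,0,5],[-0.006,-0.084,0,0,0,0,5],[-0.008,-0.112,0,0,0,0,5],[-0.01,-0.14,0,0,0,0,5]]}}

```text
clock: 11.32
tcp_pos: [0.434, 0.1013, 0.1431]
eef_rot: [0.731, 0.682, 0.0, 0.0]
wrist_force: [1.1, -0.8, -0.3]
grip_width: 0.127
```

>>> {"api": "apply_moves", "payload": {"increments": [[-0.001,-0.024,0,0,0,0,5],[-0.003,-0.048,0,0,0,0,5],[-0.005,-0.072,0,0,0,0,5],[-0.006,-0.096,0,0,0,0,5],[-0.008,-0.119,0,0,0,0,5]]}}

```text
clock: 11.95
tcp_pos: [0.4321, 0.0717, 0.1431]
eef_rot: [0.731, 0.682, 0.0, 0.0]
wrist_force: [-0.0, -0.6, 0.3]
grip_width: 0.127
```

```bash
python3 st.py; python3 gen.py .43205 .07185 85.93 0 -10 -7 -4 -1 2 5 8 11 14 17 20 23 26 29 32 35 38 42 46 50
```

```text
11.95 [0.4321 0.0717 0.1431] F [-0.04 -0.63  0.26] M [-0.004 -0.068  0.021] w 10.9
now s -13.0 left off -0.02
[-0.001, -0.012, 0, 0, 0, np.float64(0.0), 5]
[-0.002, -0.024, 0, 0, 0, np.float64(0.0), 5]
[-0.002, -0.036, 0, 0, 0, np.float64(0.007), 5]
[-0.003, -0.048, 0, 0, 0, np.float64(0.027), 5]
[-0.003, -0.06, 0, 0, 0, np.float64(0.06), 5]
cmd end 0.4313 0.05685 91.33
[0.001, -0.012, 0, 0, 0, np.float64(0.048), 5]
[0.003, -0.024, 0, 0, 0, np.float64(0.103), 5]
[0.006, -0.036, 0, 0, 0, np.float64(0.157), 5]
[0.009, -0.047, 0, 0, 0, np.float64(0.212), 5]
[0.014, -0.058, 0, 0, 0, np.float64(0.266), 5]
cmd end 0.4348 0.04235 115.27
[0.005, -0.01, 0, 0, 0, np.float64(0.055), 5]
[0.012, -0.02, 0, 0, 0, np.float64(0.11), 5]
[0.019, -0.03, 0, 0, 0, np.float64(0.162), 5]
[0.027, -0.039, 0, 0, 0, np.float64(0.201), 5]
[0.035, -0.047, 0, 0, 0, np.float64(0.227), 5]
cmd end 0.44355 0.0306 135.7
[0.009, -0.009, 0, 0, 0, np.float64(0.012), 5]
[0.017, -0.017, 0, 0, 0, np.float64(0.013), 5]
[0.029, -0.028, 0, 0, 0, np.float64(0.013), 5]
[0.041, -0.039, 0, 0, 0, np.float64(0.013), 5]
[0.052, -0.05, 0, 0, 0, np.float64(0.013), 5]
cmd end 0.45655 0.0181 136.87
```

>>> {"api": "apply_moves", "payload": {"increments": [[-0.001,-0.012,0,0,0,0,5],[-0.002,-0.024,0,0,0,0,5],[-0.002,-0.036,0,0,0,0.007,5],[-0.003,-0.048,0,0,0,0.027,5],[-0.003,-0.06,0,0,0,0.06,5]]}}

```text
clock: 12.58
tcp_pos: [0.4313, 0.057, 0.1431]
eef_rot: [0.698, 0.716, 0.0, 0.0]
wrist_force: [-0.2, 0.1, -0.9]
grip_width: 0.127
```

>>> {"api": "apply_moves", "payload": {"increments": [[0.001,-0.012,0,0,0,0.048,5],[0.003,-0.024,0,0,0,0.103,5],[0.006,-0.036,0,0,0,0.157,5],[0.009,-0.047,0,0,0,0.212,5],[0.014,-0.058,0,0,0,0.266,5]]}}

```text
clock: 13.2
tcp_pos: [0.4348, 0.0425, 0.1431]
eef_rot: [0.533, 0.846, 0.0, 0.0]
wrist_force: [-0.5, 0.6, -0.6]
grip_width: 0.126
```

```bash
python3 st.py
```

```text
13.2 [0.4348 0.0425 0.1431] F [-0.54  0.58 -0.62] M [-0.021  0.006  0.002] w 10.8
```

>>> {"api": "apply_moves", "payload": {"increments": [[0.005,-0.01,0,0,0,0.055,5],[0.012,-0.02,0,0,0,0.11,5],[0.019,-0.03,0,0,0,0.162,5],[0.027,-0.039,0,0,0,0.201,5],[0.035,-0.047,0,0,0,0.227,5]]}}

```text
clock: 13.82
tcp_pos: [0.4436, 0.0308, 0.143]
eef_rot: [0.376, 0.927, 0.0, -0.0]
wrist_force: [-0.7, -0.3, 0.1]
grip_width: 0.127
```

>>> {"api": "apply_moves", "payload": {"increments": [[0.009,-0.009,0,0,0,0.012,5],[0.017,-0.017,0,0,0,0.013,5],[0.029,-0.028,0,0,0,0.013,5],[0.041,-0.039,0,0,0,0.013,5],[0.052,-0.05,0,0,0,0.013,5]]}}

```text
clock: 14.45
tcp_pos: [0.4568, 0.0181, 0.1431]
eef_rot: [0.367, 0.93, 0.0, 0.0]
wrist_force: [0.3, -0.0, -0.7]
grip_width: 0.13
```

```bash
python3 st.py; python3 gen.py .45655 .0181 136.87 0 55 60 65 70 75 80 85 90 95 100 103 106 109 112 115 118 121 124 127 130 133 136 139 142 145
```

```text
14.45 [0.4568 0.0181 0.1431] F [ 0.26 -0.04 -0.73] M [0.023 0.006 0.016] w 11.1
now s 50.0 left off -0.09
[0.015, -0.014, 0, 0, 0, np.float64(0.0), 5]
[0.03, -0.027, 0, 0, 0, np.float64(0.0), 5]
[0.044, -0.041, 0, 0, 0, np.float64(0.001), 5]
[0.059, -0.054, 0, 0, 0, np.float64(0.009), 5]
[0.074, -0.068, 0, 0, 0, np.float64(0.016), 5]
cmd end 0.47505 0.0011 138.31
[0.015, -0.013, 0, 0, 0, np.float64(0.001), 5]
[0.03, -0.026, 0, 0, 0, np.float64(0.001), 5]
[0.045, -0.04, 0, 0, 0, np.float64(0.001), 5]
[0.06, -0.053, 0, 0, 0, np.float64(0.001), 5]
[0.075, -0.066, 0, 0, 0, np.float64(0.001), 5]
cmd end 0.4938 -0.0154 138.4
[0.009, -0.008, 0, 0, 0, np.float64(0.0), 5]
[0.018, -0.016, 0, 0, 0, np.float64(0.003), 5]
[0.026, -0.024, 0, 0, 0, np.float64(-0.004), 5]
[0.035, -0.032, 0, 0, 0, np.float64(-0.025), 5]
[0.043, -0.041, 0, 0, 0, np.float64(-0.059), 5]
cmd end 0.50455 -0.02565 133.09
[0.008, -0.009, 0, 0, 0, np.float64(-0.051), 5]
[0.015, -0.019, 0, 0, 0, np.float64(-0.105), 5]
[0.021, -0.029, 0, 0, 0, np.float64(-0.16), 5]
[0.026, -0.04, 0, 0, 0, np.float64(-0.214), 5]
[0.031, -0.051, 0, 0, 0, np.float64(-0.269), 5]
cmd end 0.5123 -0.0384 108.88
[0.003, -0.011, 0, 0, 0, np.float64(-0.055), 5]
[0.006, -0.023, 0, 0, 0, np.float64(-0.106), 5]
[0.007, -0.034, 0, 0, 0, np.float64(-0.145), 5]
[0.009, -0.046, 0, 0, 0, np.float64(-0.17), 5]
[0.009, -0.058, 0, 0, 0, np.float64(-0.181), 5]
cmd end 0.51455 -0.0529 92.59
```

Very free. I'll continue along the diagonal.

>>> {"api": "apply_moves", "payload": {"increments": [[0.015,-0.014,0,0,0,0,5],[0.03,-0.027,0,0,0,0,5],[0.044,-0.041,0,0,0,0.001,5],[0.059,-0.054,0,0,0,0.009,5],[0.074,-0.068,0,0,0,0.016,5]]}}

```text
clock: 15.08
tcp_pos: [0.4753, 0.0011, 0.1431]
eef_rot: [0.355, 0.935, 0.0, 0.0]
wrist_force: [0.3, 0.2, 0.2]
grip_width: 0.128
```

>>> {"api": "apply_moves", "payload": {"increments": [[0.015,-0.013,0,0,0,0.001,5],[0.03,-0.026,0,0,0,0.001,5],[0.045,-0.04,0,0,0,0.001,5],[0.06,-0.053,0,0,0,0.001,5],[0.075,-0.066,0,0,0,0.001,5]]}}

```text
clock: 15.7
tcp_pos: [0.4941, -0.0154, 0.1431]
eef_rot: [0.355, 0.935, 0.0, 0.0]
wrist_force: [-0.2, 0.3, -1.2]
grip_width: 0.125
```

```bash
python3 st.py
```

```text
15.7 [ 0.4941 -0.0154  0.1431] F [-0.15  0.32 -1.21] M [-0.034  0.045  0.021] w 10.7
```

>>> {"api": "apply_moves", "payload": {"increments": [[0.009,-0.008,0,0,0,0,5],[0.018,-0.016,0,0,0,0.003,5],[0.026,-0.024,0,0,0,-0.004,5],[0.035,-0.032,0,0,0,-0.025,5],[0.043,-0.041,0,0,0,-0.059,5]]}}

```text
clock: 16.32
tcp_pos: [0.5046, -0.0255, 0.143]
eef_rot: [0.399, 0.917, 0.0, -0.0]
wrist_force: [0.5, -0.1, -0.2]
grip_width: 0.127
```

>>> {"api": "apply_moves", "payload": {"increments": [[0.008,-0.009,0,0,0,-0.051,5],[0.015,-0.019,0,0,0,-0.105,5],[0.021,-0.029,0,0,0,-0.16,5],[0.026,-0.04,0,0,0,-0.214,5],[0.031,-0.051,0,0,0,-0.269,5]]}}

```text
clock: 16.95
tcp_pos: [0.5122, -0.0383, 0.143]
eef_rot: [0.583, 0.813, -0.0, -0.0]
wrist_force: [-0.6, -0.4, -0.8]
grip_width: 0.128
```

```bash
python3 st.py
```

```text
16.95 [ 0.5122 -0.0383  0.143 ] F [-0.6 -0.4 -0.8] M [-0.022  0.108 -0.018] w 11.0
```

>>> {"api": "apply_moves", "payload": {"increments": [[0.003,-0.011,0,0,0,-0.055,5],[0.006,-0.023,0,0,0,-0.106,5],[0.007,-0.034,0,0,0,-0.145,5],[0.009,-0.046,0,0,0,-0.17,5],[0.009,-0.058,0,0,0,-0.181,5]]}}

```text
clock: 17.58
tcp_pos: [0.5146, -0.0528, 0.143]
eef_rot: [0.691, 0.723, 0.0, -0.0]
wrist_force: [-0.4, 0.1, -1.5]
grip_width: 0.126
```

```bash
python3 st.py; python3 gen.py .51455 -.0529 92.59 0 151 157 163 169 175  181 187 193 199 205  211 217 223 229 235  241 247 253 259 265 268 271 274 277 280 282 284 286 288 290
```

```text
17.575 [ 0.5146 -0.0528  0.143 ] F [-0.41  0.08 -1.53] M [ 0.062 -0.009  0.008] w 10.8
now s 145.0 left off -0.09
[0.001, -0.024, 0, 0, 0, np.float64(0.0), 5]
[0.003, -0.048, 0, 0, 0, np.float64(0.0), 5]
[0.004, -0.072, 0, 0, 0, np.float64(0.0), 5]
[0.005, -0.096, 0, 0, 0, np.float64(0.0), 5]
[0.006, -0.12, 0, 0, 0, np.float64(0.0), 5]
cmd end 0.51605 -0.0829 92.59
[0.001, -0.024, 0, 0, 0, np.float64(0.0), 5]
[0.002, -0.048, 0, 0, 0, np.float64(-0.004), 5]
[0.003, -0.072, 0, 0, 0, np.float64(-0.014), 5]
[0.003, -0.096, 0, 0, 0, np.float64(-0.021), 5]
[0.003, -0.12, 0, 0, 0, np.float64(-0.021), 5]
cmd end 0.5168 -0.1129 90.7
[0.001, -0.024, 0, 0, 0, np.float64(0.0), 5]
[0.001, -0.048, 0, 0, 0, np.float64(0.0), 5]
[0.001, -0.072, 0, 0, 0, np.float64(0.0), 5]
[0.002, -0.096, 0, 0, 0, np.float64(0.0), 5]
[0.002, -0.12, 0, 0, 0, np.float64(0.0), 5]
cmd end 0.5173 -0.1429 90.7
[0.0, -0.024, 0, 0, 0, np.float64(0.0), 5]
[0.001, -0.048, 0, 0, 0, np.float64(0.0), 5]
[0.001, -0.072, 0, 0, 0, np.float64(0.0), 5]
[0.001, -0.096, 0, 0, 0, np.float64(0.0), 5]
[0.002, -0.12, 0, 0, 0, np.float64(0.0), 5]
cmd end 0.5178 -0.1729 90.7
[-0.0, -0.012, 0, 0, 0, np.float64(0.0), 5]
[-0.0, -0.024, 0, 0, 0, np.float64(0.0), 5]
[-0.0, -0.036, 0, 0, 0, np.float64(0.0), 5]
[0.0, -0.048, 0, 0, 0, np.float64(0.0), 5]
[0.0, -0.06, 0, 0, 0, np.float64(0.0), 5]
cmd end 0.5178 -0.1879 90.7
[0.0, -0.008, 0, 0, 0, np.float64(0.0), 5]
[0.001, -0.016, 0, 0, 0, np.float64(0.0), 5]
[0.001, -0.024, 0, 0, 0, np.float64(0.0), 5]
[0.001, -0.032, 0, 0, 0, np.float64(0.0), 5]
[0.001, -0.04, 0, 0, 0, np.float64(0.0), 5]
cmd end 0.51805 -0.1979 90.7
```

>>> {"api": "apply_moves", "payload": {"increments": [[0.001,-0.024,-0.001,0,0,0,5],[0.003,-0.048,-0.001,0,0,0,5],[0.004,-0.072,-0.001,0,0,0,5],[0.005,-0.096,-0.001,0,0,0,5],[0.006,-0.12,-0.001,0,0,0,5]]}}

```text
clock: 18.2
tcp_pos: [0.516, -0.083, 0.1427]
eef_rot: [0.691, 0.723, -0.0, -0.0]
wrist_force: [-0.4, -0.1, -3.9]
grip_width: 0.125
```

>>> {"api": "apply_moves", "payload": {"increments": [[0.001,-0.024,0,0,0,0,5],[0.002,-0.048,0,0,0,-0.004,5],[0.003,-0.072,0,0,0,-0.014,5],[0.003,-0.096,0,0,0,-0.021,5],[0.003,-0.12,0,0,0,-0.021,5]]}}

```text
clock: 18.82
tcp_pos: [0.5166, -0.1129, 0.1426]
eef_rot: [0.702, 0.712, -0.0, -0.0]
wrist_force: [0.4, 0.5, -5.5]
grip_width: 0.124
```

```bash
python3 st.py
```

```text
18.825 [ 0.5166 -0.1129  0.1426] F [ 0.35  0.53 -5.48] M [0.284 0.008 0.025] w 10.6
```

>>> {"api": "apply_moves", "payload": {"increments": [[0,0,-0.002,0,0,0,5],[0,0,-0.004,0,0,0,5],[0,0,-0.004,0,0,0,5],[0,0,-0.004,0,0,0,5],[0,0,-0.004,0,0,0,5]]}}

```text
clock: 19.45
tcp_pos: [0.5171, -0.1126, 0.1421]
eef_rot: [0.702, 0.712, 0.0, 0.0]
wrist_force: [-0.5, -0.2, -0.9]
grip_width: 0.123
```

```bash
python3 st.py;python3 - <<'E'
from h import *
from workcell import *
s=snapshot("scene");np.savez("pics/s4.npz",**s);u=proj(s,[(.517,-.113,.14)])[0].astype(int);print(u)
cv2.imwrite("pics/s4.png",cv2.resize(s["frame"][u[1]-50:u[1]+50,u[0]-65:u[0]+65],None,fx=6,fy=6,interpolation=2)[:,:,::-1])
E
```

```text
19.45 [ 0.5171 -0.1126  0.1421] F [-0.48 -0.23 -0.95] M [0.011 0.001 0.019] w 10.5
[260 171]
```

View pics/s4.png

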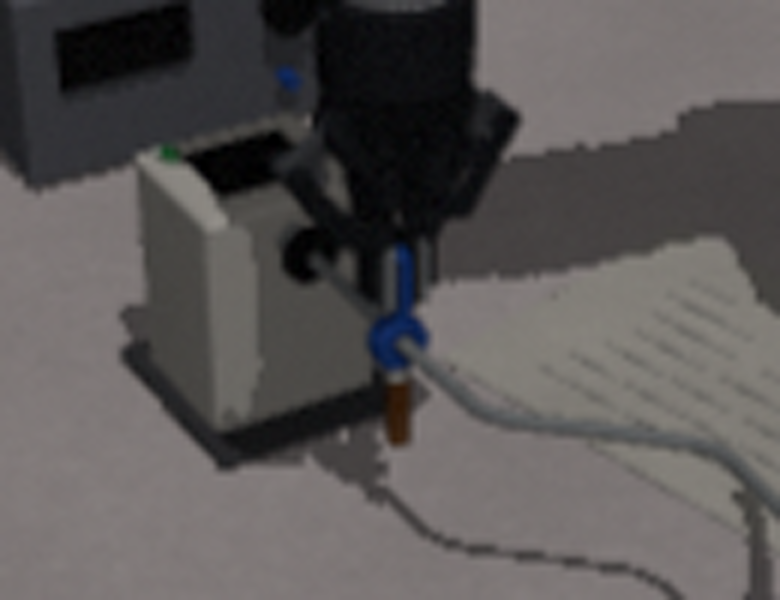

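Picture 9 shows the carriage upright in the grip past both corners, with the collar at (398,340) and the plunger disc at (308,253). The 1 mm drop took the vertical load off. I'll continue gently.

>>> {"api": "apply_moves", "payload": {"increments": [[0.001,-0.024,-0.002,0,0,0,5],[0.001,-0.048,-0.002,0,0,0,5],[0.001,-0.072,-0.002,0,0,0,5],[0.002,-0.096,-0.002,0,0,0,5],[0.002,-0.12,-0.002,0,0,0,5]]}}

```text
clock: 20.12
tcp_pos: [0.5174, -0.1432, 0.1413]
eef_rot: [0.702, 0.712, 0.0, 0.0]
wrist_force: [0.1, 0.4, -0.5]
grip_width: 0.13
```

```bash
python3 st.py
```

```text
20.125 [ 0.5174 -0.1432  0.1413] F [ 0.14  0.42 -0.47] M [-0.004  0.023  0.009] w 11.1
```

>>> {"api": "apply_moves", "payload": {"increments": [[0,-0.024,0,0,0,0,5],[0.001,-0.048,0,0,0,0,5],[0.001,-0.072,0,0,0,0,5],[0.001,-0.096,0,0,0,0,5],[0.002,-0.12,0,0,0,0,5]]}}

```text
clock: 20.75
tcp_pos: [0.5177, -0.173, 0.1412]
eef_rot: [0.702, 0.712, 0.0, -0.0]
wrist_force: [-0.2, 0.3, -1.4]
grip_width: 0.129
```

>>> {"api": "apply_moves", "payload": {"increments": [[0,-0.012,0,0,0,0,5],[0,-0.024,0,0,0,0,5],[0,-0.036,0,0,0,0,5],[0,-0.048,0,0,0,0,5],[0,-0.06,0,0,0,0,5]]}}

```text
clock: 21.38
tcp_pos: [0.5178, -0.1877, 0.1412]
eef_rot: [0.702, 0.712, 0.0, -0.0]
wrist_force: [0.5, 1.0, -2.6]
grip_width: 0.13
```

```bash
python3 st.py
```

```text
21.375 [ 0.5178 -0.1877  0.1412] F [ 0.52  0.95 -2.62] M [ 0.129 -0.034  0.047] w 11.1
```

>>> {"api": "apply_moves", "payload": {"increments": [[0,-0.008,-0.003,0,0,0,5],[0,-0.016,-0.003,0,0,0,5],[0,-0.024,-0.003,0,0,0,5],[0,-0.028,-0.003,0,0,0,5],[0,-0.032,-0.003,0,0,0,5]]}}

```text
clock: 22.0
tcp_pos: [0.5178, -0.1953, 0.1405]
eef_rot: [0.702, 0.712, 0.0, -0.0]
wrist_force: [0.3, 2.2, -0.7]
grip_width: 0.126
```

```bash
python3 st.py
```

```text
22.0 [ 0.5178 -0.1953  0.1405] F [ 0.26  2.23 -0.66] M [ 0.579 -0.097  0.012] w 10.8
```

>>> {"api": "apply_moves", "payload": {"increments": [[0,-0.005,0,0,0,0,5],[0,-0.01,0,0,0,0,5],[0,-0.014,0,0,0,0,5],[0,-0.018,0,0,0,0,5],[0,-0.02,0,0,0,0,5]]}}

```text
clock: 22.62
tcp_pos: [0.5178, -0.2006, 0.1405]
eef_rot: [0.702, 0.712, 0.0, -0.0]
wrist_force: [1.6, 3.7, -0.5]
grip_width: 0.128
```

>>> {"api": "apply_moves", "payload": {"increments": [[0,-0.003,0,0,0,0,5],[0,-0.006,0,0,0,0,5],[0,-0.008,0,0,0,0,5],[0,-0.01,0,0,0,0,5],[0,-0.01,0,0,0,0,5]]}}

```text
clock: 23.25
tcp_pos: [0.5178, -0.2032, 0.1406]
eef_rot: [0.702, 0.712, 0.0, 0.0]
wrist_force: [0.4, 2.8, -0.9]
grip_width: 0.128
```

```bash
python3 st.py
```

```text
23.25 [ 0.5178 -0.2032  0.1406] F [ 0.44  2.82 -0.92] M [ 0.779 -0.182  0.006] w 10.9
```

Still at the plunger's own ~3 N. I'll continue in small steps to the hard end.

>>> {"api": "apply_moves", "payload": {"increments": [[0,-0.003,0,0,0,0,5],[0,-0.005,0,0,0,0,5],[0,-0.007,0,0,0,0,5],[0,-0.008,0,0,0,0,5],[0,-0.008,0,0,0,0,5]]}}

```text
clock: 23.88
tcp_pos: [0.5178, -0.2052, 0.1406]
eef_rot: [0.702, 0.712, 0.0, 0.0]
wrist_force: [1.1, 2.7, -0.7]
grip_width: 0.129
```

```bash
python3 st.py
```

```text
23.875 [ 0.5178 -0.2052  0.1406] F [ 1.11  2.69 -0.71] M [ 0.751 -0.198 -0.018] w 11.0
```

>>> {"api": "apply_moves", "payload": {"increments": [[0,-0.002,0,0,0,0,5],[0,-0.004,0,0,0,0,5],[0,-0.006,0,0,0,0,5],[0,-0.006,0,0,0,0,5],[0,-0.006,0,0,0,0,5]]}}

```text
clock: 24.5
tcp_pos: [0.5178, -0.2067, 0.1406]
eef_rot: [0.702, 0.712, -0.0, 0.0]
wrist_force: [-0.2, 3.0, -2.3]
grip_width: 0.128
```

```bash
python3 st.py
```

```text
24.5 [ 0.5178 -0.2067  0.1406] F [-0.21  3.02 -2.28] M [ 0.784 -0.172  0.019] w 10.9
```

>>> {"api": "apply_moves", "payload": {"increments": [[0,-0.002,-0.001,0,0,0,5],[0,-0.004,-0.001,0,0,0,5],[0,-0.006,-0.001,0,0,0,5],[0,-0.006,-0.001,0,0,0,5],[0,-0.006,-0.001,0,0,0,5]]}}

```text
clock: 25.12
tcp_pos: [0.5178, -0.2077, 0.1402]
eef_rot: [0.702, 0.712, 0.0, -0.0]
wrist_force: [1.3, 4.9, -1.4]
grip_width: 0.127
```

```bash
python3 st.py
```

```text
25.125 [ 0.5178 -0.2077  0.1402] F [ 1.33  4.9  -1.44] M [ 1.204 -0.216 -0.049] w 10.8
```

>>> {"api": "apply_moves", "payload": {"increments": [[0,-0.002,0,0,0,0,5],[0,-0.004,0,0,0,0,5],[0,-0.005,0,0,0,0,5],[0,-0.005,0,0,0,0,5],[0,-0.005,0,0,0,0,5]]}}

```text
clock: 25.75
tcp_pos: [0.5178, -0.2081, 0.14]
eef_rot: [0.702, 0.712, 0.001, -0.001]
wrist_force: [0.6, 7.5, -1.8]
grip_width: 0.129
```

```bash
python3 st.py
```

```text
25.75 [ 0.5178 -0.2081  0.14  ] F [ 0.61  7.5  -1.82] M [ 1.785 -0.357 -0.014] w 11.0
```

>>> {"api": "apply_moves", "payload": {"increments": [[0,-0.002,0,0,0,0,5],[0,-0.004,0,0,0,0,5],[0,-0.005,0,0,0,0,5],[0,-0.005,0,0,0,0,5],[0,-0.005,0,0,0,0,5]]}}

```text
clock: 26.38
tcp_pos: [0.5177, -0.2084, 0.1399]
eef_rot: [0.702, 0.712, 0.002, -0.002]
wrist_force: [2.0, 9.1, -1.0]
grip_width: 0.13
```

```bash
python3 st.py;python3 - <<'E'
from h import *
from workcell import *
s=snapshot("scene");u=(255,170)
a=np.load("pics/s4.npz")["frame"][u[1]-45:u[1]+35,u[0]-40:u[0]+40];b=s["frame"][u[1]-45:u[1]+35,u[0]-40:u[0]+40]
cv2.imwrite("pics/s5.png",cv2.resize(np.hstack([a,b]),None,fx=5,fy=5,interpolation=2)[:,:,::-1])
E
```

```text
26.375 [ 0.5177 -0.2084  0.1399] F [ 2.03  9.05 -1.05] M [ 2.289 -0.479 -0.053] w 11.1
```

View pics/s5.png

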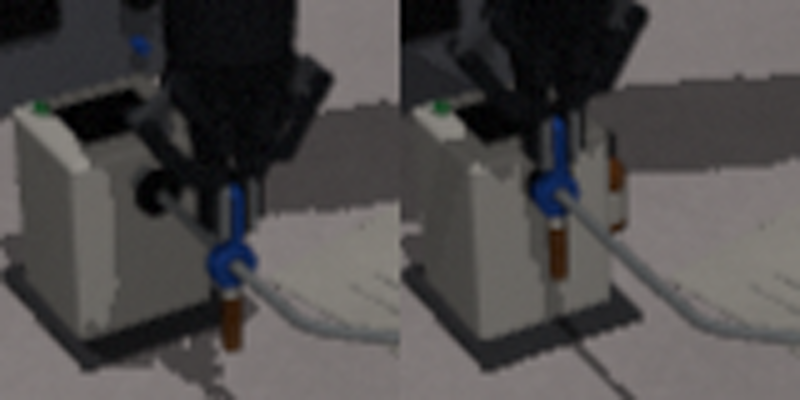

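Picture 10 (before | after) shows the collar against the reader and the plunger down at the box face. The force climbs steeply with hardly any motion, so this is the hard end. I'll relax the push, open and retreat upward.

>>> {"api": "apply_moves", "payload": {"increments": [[0,0.003,0,0,0,0,5],[0,0.007,0,0,0,0,5],[0,0.007,0,0,0,0,14],[0,0.007,0,0,0,0,25],[0,0.007,0,0,0,0,40]]}}

```text
clock: 27.05
tcp_pos: [0.518, -0.2097, 0.1407]
eef_rot: [0.703, 0.712, -0.0, 0.001]
wrist_force: [0.4, -0.4, -0.4]
grip_width: 0.468
```

>>> {"api": "apply_moves", "payload": {"increments": [[0,0,0,0,0,0,45],[0,0,0.05,0,0,0,45],[0,0,0.15,0,0,0,45],[0,0,0.28,0,0,0,45],[0,0,0.4,0,0,0,45]]}}

```text
clock: 27.68
tcp_pos: [0.518, -0.2091, 0.2424]
eef_rot: [0.702, 0.712, 0.0, 0.001]
wrist_force: [0.5, -0.4, -0.6]
grip_width: 0.527
```

>>> {"api": "apply_moves", "payload": {"increments": [[-0.05,0.05,0.1,0,0,0,45],[-0.1,0.1,0.2,0,0,0,45],[-0.2,0.2,0.2,0,0,0,45],[-0.3,0.3,0.2,0,0,0,45],[-0.3,0.3,0.2,0,0,0,45]]}}

```text
clock: 28.3
tcp_pos: [0.4415, -0.1326, 0.2919]
eef_rot: [0.702, 0.712, 0.0, 0.001]
wrist_force: [0.9, -0.1, 0.4]
grip_width: 0.523
```

```bash
python3 st.py;python3 - <<'E'
from h import *
from workcell import *
s=snapshot("scene")
cv2.imwrite("pics/s6.png",cv2.resize(s["frame"][125:265,200:340],None,fx=4,fy=4,interpolation=2)[:,:,::-1])
E
```

```text
28.3 [ 0.4415 -0.1326  0.2919] F [ 0.93 -0.09  0.37] M [-0.058 -0.024 -0.022] w 44.6
```

View pics/s6.png

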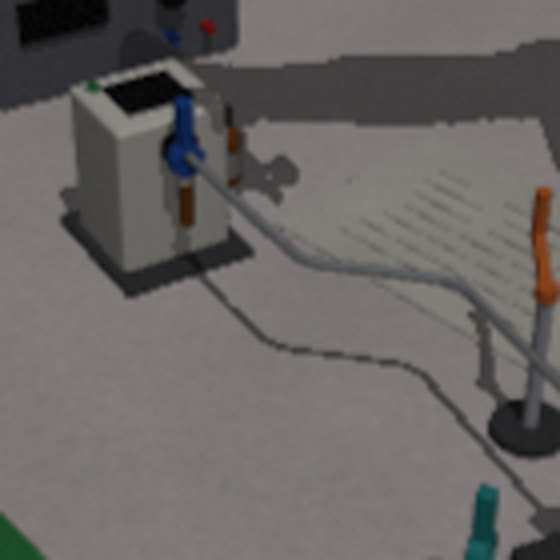

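Picture 11 shows the carriage upright at the reader (180,150), the keeper open and clear of the wire (540,240), and the gripper away. I'm handing in.

```bash
python3 -c "
from workcell import *
print(finish_job())"
```

```text
the job is handed in; nothing more can be done
None
```

I swung the orange keeper open first, to about 117° by the commanded push. I didn't press it onto its 120° stop. I then gripped the blue carriage upright and slid it round both corners. Side forces stayed around 1 N or less. The one vertical load, 5.5 N after the second corner, went away when I lowered the tool 1 mm.

- **Plunger:** it moved at its own roughly 3 N until a hard end. There the force rose to 9 N with under 1 mm of further motion, over roughly 12–14 mm of travel. I take that as fully in; no camera view measured the travel directly.
- **Last checks:** after easing off, releasing and backing away at 28 s, the scene image showed the carriage upright with its collar against the reader. The keeper was open and clear of the wire, and nothing was touching the robot. The teal look-alike and the dropper bottle, the only bystanders in that last crop, looked unmoved. I did not measure the bystanders again.

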